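Feed a lino block into the proofing press until its limit switch just clicks

TASK

Pick up the mounted lino block by the middle of its long sides, set it down flat on the grey loading area of the press bed with its plain front end pointing at the dark crossbeam, and let go. Then take it again by its teal rear handle and slide it under the crossbeam until its front pushes the orange roller lever just far enough to click the switch (front edge over the green stripe), never overtravelling the lever towards the red stripe, and leave it there, released and holding the switch clicked. Leave the cup, bottle, ink jar and gouge undisturbed.

Things in the scene. Friction and masses are not known exactly. Their poses are not given: they have to be found in the camera images.
- block_center (a point): Centre of the loose lino block (0.3 to 0.6 kg): pale wooden slab 180 long (its x), 60 wide (its y), 36 mm tall, grey carved lino on top. The point is half-way up the slab, 18 mm above its underside. x points to the plain front end, z up. It starts flat on the table, lino up. Take it first across its 60 mm width at mid-length.
- block_handle (a point): Grip point of the block's teal upright handle plate near its rear end: 18 mm thick along the block's x, 44 wide along y, from the slab's top (36 mm above the underside) to 88 mm. The point is 66 mm above the underside, 75 mm behind block_center. Grip it across its 18 mm thickness (fingers closing along the block's x). Too tall to pass under the crossbeam.
- block_front (a point): Centre of the block's front end face, 90 mm ahead of block_center, 18 mm above the underside. Same axes as the block.
- bed: Fixed blue press bed, flat top 30 mm above the table. Origin at table level on the bed's centre line; x is the feed direction, y to its left, z up. Top spans x -240 to 200, y -95 to 95 mm. Green stripe across it at x 106 to 117, red stripe x 117 to 131 mm. Feed the block straight along x, centred on y = 0.
- beam (a point): Centre of the dark steel crossbeam fixed over the bed, x 20 to 60 mm in the bed's frame; underside 53, top 89 mm above the bed top (brass caps to 96), on posts at y +-61 to +-83 mm. Under it two guide rails 8 mm high, bed x 30 to 165 mm, leave a channel y -38 to +38 mm (8 mm spare each side of the block), with a flared mouth beginning at x 4 mm. Same axes as the bed.
- bay (a point): Middle of the grey loading area (200 x 64 mm) on the bed's top surface, at x = -100, y = 0 in the bed's frame, 30 mm above the table. Same axes as the bed. Setting block_center down over it leaves the block's front 30 mm short of the crossbeam.
- click_line (a point): Point on the bed's top surface on the centre line at the near edge of the green stripe, x = 106 mm in the bed's frame. With the block's front face here the switch clicks; 11 mm farther is overtravel. Same axes as the bed.
- switch_lever (a joint): Angle (rad) of the spring-return roller lever: 0 at rest, growing as the block pushes the roller in the feed direction. Clicks at 0.25; beyond 0.45 is damaging overtravel; aim for 0.33. The block's front touches the roller at bed x = 92 mm, makes 0.25 rad at 106 and 0.45 at 117 mm. It takes about 1 N; the block's friction on the bed holds it pressed after release.
- roller (a point): Centre of the lever's orange roller, 18 mm diameter, 30 tall, upright axis, 27 mm above the bed top, on an arm 56 mm long from an upright pivot at bed x = 115, y = 56 mm. The steel arm passes above the block. The grey switch box stands at bed x 95 to 155, y 61 to 93 mm, 40 mm high.
- cup_center (a point): White paper cup, 84 mm across the rim, 110 mm tall, half-way up. Bystander.
- bottle_center (a point): Clear water bottle with a plain green label, 64 mm across, 180 mm tall, half-way up. Bystander.
- jar_center (a point): Red ink jar with a black cap, 72 mm across, 75 mm tall, half-way up. Bystander.
- gouge_center (a point): Carving gouge with a teal handle lying on the table near the robot, about 150 mm long, its middle. Bystander.

How it is judged:
By the outcome, as a careful person would: the job done as asked, in the order asked, and still so for the second after the job is handed in, with the robot touching nothing.
It also fails if it takes over 54 s, if anything falls off the work surface, if the arm or the gripper's body presses on something with over 40 N, if the wrist force passes 120 N, or if a joint passes its speed limit or range.

ROBOT

A 6-joint arm with a two-finger parallel gripper is mounted at the origin on the work surface. World frame = base frame: x ahead of the robot, y to its left, z up, the work surface at z = 0. Lengths are in m, angles in rad, forces in N, time in s.
With the tool pointing down it reaches from about 0.325 to 0.85 m from the base axis. Payload 4.4 kg.
Tool frame: the origin (TCP) lies midway between the tips of the shut fingers; the grasp point (between the pads) lies 19 mm behind it; z points along the fingers, y is the line along which they close (so a half turn about z gives the same grasp; the last joint's range is limited). The gripper opens to 94 mm and grips with 3 to 60 N. Pads are 16 mm wide; open, the fingers measure 119 mm over their backs; the gripper's body (75 mm by 177 mm) begins 78 mm behind the grasp point.
Start: joints at [0.987, 0.207, 1.542, -0, 1.393, -0.15], TCP at [0.242, 0.522, 0.205] pointing down, gripper open.
Joint ranges: [-2.73, 2.73], [-0.86, 2.22], [0.23, 2.46], [-1.11, 4.25], [0.08, 2.63], [-2.82, 2.82]. Speed limits (rad/s): [2.79, 2.79, 3.14, 3.14, 3.14, 3.14].

INTERFACE

Orientations are given as a unit quaternion [w, x, y, z].
In Python, from cell import observe, capture, camera_info, sign_off gives the robot as it stands.
- The arm moves only by the tool servo_tool, never from a script. Its argument "increments" is a list that holds one entry, the list of rows, each a list of 7 numbers: the finger opening in mm, from 0 to 94, then the shift along the tool's x, y, z in mm, then the turn, a rotation vector about the tool's x, y, z in degrees. A call has 1 to 5 rows; each row is the pose to reach, as a shift and turn from the pose commanded when the call began, along the tool's axes at that moment; what a row does not reach only later rows make up. A row lasts 1/8 s, in which the tool goes at most 62.5 mm and 10.7 degrees, less where a joint would pass 70% of its speed; a pose out of reach is approached as far as the arm can. A call with a gripper value outside its range is refused whole. The fingers move at their own pace and stop on an object; the grip force is fixed at half the most. Time passes only in rows, so rows that repeat a pose let the fingers close. It gives the time, the measured TCP pose, the force, the opening and the grip force at its end, in the units of the state.
- observe(): the state, without advancing time (a new reading comes with each control period).
- capture(name): name is "scene" or "top"; returns (picture, depth): 400x640x3 uint8, blue, green, red; 400x640 float32, m along the optical axis (not along the pixel's ray), 0 where there is no reading.
- camera_info(name): a dict with "vfov" (degrees; the focal length in pixels is half the picture's height over the tangent of half this angle, whatever the lens; pixels are square), "cx", "cy" (the principal point, pixels), "k1" (the pictures are not rectified: a ray, as slopes to the right and down, at radius r is drawn at 1 + k1 r^2 times it, then the intrinsics apply), "rvec" (rotation vector, rad) and "tvec" (3), from world to camera coordinates, as OpenCV has them. Camera axes: x right, y down, z forward; pixel columns grow to the right and rows downward; lengths in m; the calibration is good to about 2 mm. A picture is of the moment at which its call begins. camera_info takes no time and is no camera call.
- sign_off(): hands the job in; it is judged then, once.
The state is a dict: "clock": time; "q": joint angles; "qd": joint speeds; "effort": joint torques, N m; "tool_pos": TCP position; "orientation": TCP orientation; "contact_force": force on the tool from outside, world axes, zero at the start; "moment": the same for the moment, N m; "gripper_width": finger opening in m; "grasp_force": force on a finger pad.
Only numpy, scipy, OpenCV 4.12 (cv2) and the standard library are available. Lean on these libraries where they do the work, as an engineer would, in place of code of your own. Each camera call takes 0.05 s, during which the arm holds its last target. There are 200 camera calls.

## Working session

There is one attempt and no reset: what is moved stays moved. The work goes in short steps, Python scripts to look and compute and a tool call to move; the robot and the scene stay as the last step left them, time stands still between calls to the robot, and variables do not carry over. Pictures are saved under pics/ and viewed, at most 10 in all, crops included, and the job is handed in when it is done.

Besides the shell and the picture viewer there is one more tool, called after "Call:" as a command line: name --argument value ..., lists and objects as JSON in quotes. servo_tool: Moves the arm, as the interface text tells. Its arguments: {"type":"object","properties":{"increments":{"type":"array"}},"required":["increments"]}

```bash
mkdir -p pics; cat > h.py <<'E'
import numpy as np, cv2
from cell import observe, capture, camera_info
def cam(n):
    c=camera_info(n); f=200/np.tan(np.radians(c["vfov"])/2)
    R=cv2.Rodrigues(np.array(c["rvec"],float))[0]; return c,f,R,np.array(c["tvec"],float).ravel()
def rays(n,uv):
    c,f,R,t=cam(n); d=(np.atleast_2d(uv).astype(float)-[c["cx"],c["cy"]])/f
    s=d.copy()
    for _ in range(20): s=d/(1+c["k1"]*(s**2).sum(1,keepdims=True))
    return -R.T@t, np.c_[s,np.ones(len(s))]@R
def onplane(n,uv,z):
    o,d=rays(n,uv); return o+d*((z-o[2])/d[:,2:])
def cloud(n,depth):
    v,u=np.mgrid[:400,:640]; o,d=rays(n,np.c_[u.ravel(),v.ravel()])
    return (o+d*depth.reshape(-1,1)).reshape(400,640,3)
E
python3 - <<'E'
from h import *
for n in("scene","top"):
    p,d=capture(n); cv2.imwrite(f"pics/{n}0.png",p); np.savez(f"{n}0.npz",p=p,d=d)
    c,f,R,t=cam(n); print(n,c,f,-R.T@t)
s=observe();print(s["tool_pos"],s["orientation"],s["clock"])
E
```

```text
scene {'vfov': 47.037675412277, 'cx': 315.5946481045523, 'cy': 203.0197189811597, 'k1': -0.09922511705581243, 'rvec': array([ 0.92518005,  2.54321271, -1.02163161]), 'tvec': array([ 0.48977541, -0.16308642,  1.48663664])} 459.55526429425805 [1.10480276 0.56823592 0.96596296]
top {'vfov': 43.64204617725439, 'cx': 322.4813545121645, 'cy': 202.40062028531887, 'k1': -0.14812144622795131, 'rvec': array([ 2.21486783, -2.15995164,  0.06727671]), 'tvec': array([-0.09865635,  0.56040179,  1.28121095])} 499.5040576006068 [ 0.47955108 -0.08897954  1.3143052 ]
[0.24128685 0.52113574 0.20442197] [-3.46692082e-04  2.15169116e-01  9.76576286e-01 -9.42924905e-04] 0.1
```

View pics/top0.png

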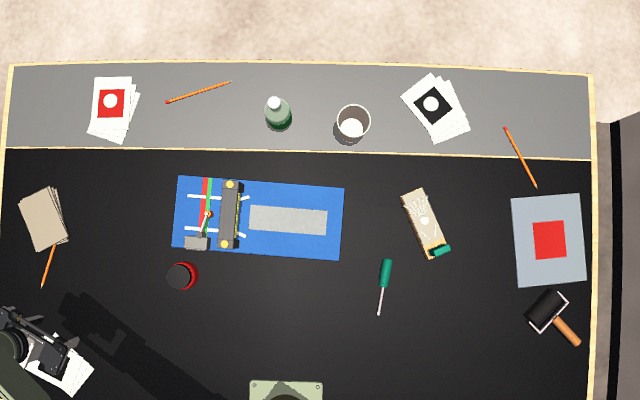

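View pics/scene0.png

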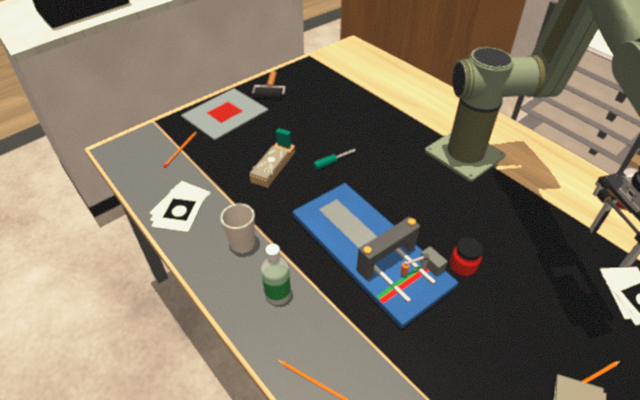

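The top view shows the bed centred near (258,218), with the feed direction pointing left. The block is at (425,222) with its teal handle at (440,251) and its front end pointing up and left. The jar is at (182,275) and the gouge at (384,285). The scene view agrees.

```bash
cat > m.py <<'E'
from h import *
def bed(p):
    hsv=cv2.cvtColor(p,cv2.COLOR_BGR2HSV)
    m=cv2.inRange(hsv,(100,120,60),(125,255,255))
    m[:, :150]=0; m[:,370:]=0
    c=np.vstack([k for k in cv2.findContours(m,0,1)[0] if cv2.contourArea(k)>30]).reshape(-1,2)
    h=cv2.convexHull(c).reshape(-1,2)
    w=onplane("top",h,0.03)[:,:2].astype(np.float32)
    return cv2.minAreaRect(w*1000), 
def bay(p,roi=(248,330,200,240)):
    m=np.zeros((400,640),np.uint8); a=p.astype(int)
    g=((a.max(2)-a.min(2)<30)&(a.mean(2)>110)).astype(np.uint8)
    u0,u1,v0,v1=roi; m[v0:v1,u0:u1]=g[v0:v1,u0:u1]
    c=max(cv2.findContours(m,0,1)[0],key=cv2.contourArea).reshape(-1,2)
    return cv2.minAreaRect((onplane("top",c,0.03)[:,:2]*1000).astype(np.float32))
E
python3 - <<'E'
from m import *
z=np.load("top0.npz");p,d=z["p"],z["d"]
print(bed(p),bay(p))
P=cloud("top",d)
# block: slab height by depth
roi=np.zeros((400,640),bool);roi[175:275,390:465]=True
b=p.astype(int).min(2)
print(np.median(P[210:235,415:432,2]),np.median(P[205:235,260:320,2]))
slab=roi&(p.astype(int)[:,:,2]>105)
n,l,st,ce=cv2.connectedComponentsWithStats(slab.astype(np.uint8));i=1+st[1:,4].argmax()
m=l==i;print(st[i]); v,u=np.nonzero(m)
print("slab@36",cv2.minAreaRect((onplane("top",np.c_[u,v],0.036)[:,:2]*1000).astype(np.float32)))
hsv=cv2.cvtColor(p,cv2.COLOR_BGR2HSV)
t=roi&(cv2.inRange(hsv,(75,100,40),(98,255,255))>0); v,u=np.nonzero(t)
print("handle@88",len(u),cv2.minAreaRect((onplane("top",np.c_[u,v],0.088)[:,:2]*1000).astype(np.float32)))
cv2.imwrite("pics/c0.png",cv2.resize(p[170:285,160:470],None,fx=2.5,fy=2.5,interpolation=2))
E
```

```text
(((519.5396118164062, 83.78878784179688), (438.746826171875, 189.62059020996094), 86.89410400390625),) ((515.4229125976562, 4.1490478515625), (199.0621795654297, 63.552818298339844), 87.04862976074219)
0.03430196911323846 0.02878464904589917
[ 400  187   47   73 1496]
slab@36 ((516.4978637695312, -350.8682861328125), (179.53656005859375, 68.9606704711914), 26.499441146850586)
handle@88 199 ((432.3733825683594, -324.940185546875), (32.39686965942383, 162.05178833007812), 20.367856979370117)
```

View pics/c0.png

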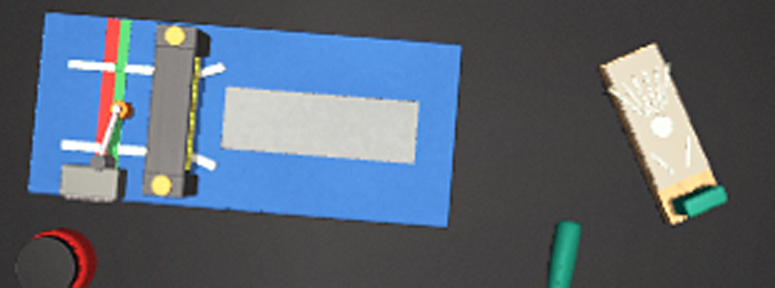

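The crop shows the block with its front up and left (yaw about 26°) and the handle at the lower right, around (440,250) in the full frame. Part of the block's left side face is visible, so I correct the slab centre for that. I'll write a helper that works out each move, then set off.

```bash
cat > go.py <<'E'
# go.py x y z(mm) psi(deg, world angle of tool y): tool-frame shift (mm) and turn (deg)
import sys; from h import *
from scipy.spatial.transform import Rotation as Ro
def state():
    s=observe(); q=np.array(s["orientation"]); return s,Ro.from_quat(q[[1,2,3,0]])
def rel(x,y,z,psi):
    s,R=state(); a=np.radians(psi)
    T=Ro.from_matrix(np.array([[-np.sin(a+np.pi)*-1*1,0,0],[0,0,0],[0,0,0]])) if 0 else None
    ty=np.array([np.cos(a),np.sin(a),0]); tz=np.array([0,0,-1.]); tx=np.cross(ty,tz)
    T=Ro.from_matrix(np.c_[tx,ty,tz])
    sh=R.inv().apply(np.array([x,y,z])-1000*np.array(s["tool_pos"]))
    return sh,np.degrees((R.inv()*T).as_rotvec())
if __name__=="__main__":
    s,R=state(); sh,rv=rel(*map(float,sys.argv[1:5]))
    yy=R.apply([0,1,0]); print("t",round(s["clock"],2),"pos",np.round(1000*np.array(s["tool_pos"]),1),"psi",round(np.degrees(np.arctan2(yy[1],yy[0])),1),"q",np.round(s["q"],2),"w",round(1000*s["gripper_width"],1),"gf",round(s["grasp_force"],1),"F",np.round(s["contact_force"],1))
    print("shift",np.round(sh,1),"turn",np.round(rv,1))
E
sed -i '/if 0 else None/d' go.py
python3 - <<'E'
from h import *
print("handle top centre @88",onplane("top",[(440.8,249.6)],.088)*1000)
E
python3 go.py 334 230 205 22.2; python3 go.py 518 -355 205 -63.5
```

```text
handle top centre @88 [[ 448.81194489 -379.69291945   88.        ]]
t 0.1 pos [241.3 521.1 204.4] psi 65.1 q [ 0.99  0.21  1.54 -0.    1.39 -0.15] w 93.5 gf 0.0 F [ 0.4 -0.1 -0.5]
shift [-2.065e+02 -2.252e+02 -2.000e-01] turn [-0.1  0.  42.9]
t 0.1 pos [241.3 521.1 204.4] psi 65.1 q [ 0.99  0.21  1.54 -0.    1.39 -0.15] w 93.5 gf 0.0 F [ 0.4 -0.1 -0.5]
shift [-6.193e+02 -6.787e+02  6.000e-01] turn [-1.000e-01  1.000e-01  1.286e+02]
```

Call:
servo_tool --increments '[[[94,-41,-45,0,0,0,8.6],[94,-83,-90,0,0,0,17.2],[94,-124,-135,0,0,0,25.8],[94,-165,-180,0,0,0,34.4],[94,-206,-225,0,0,0,43]]]'

```text
clock: 0.72
tool_pos: [0.334, 0.2292, 0.2052]
orientation: [0.0, 0.56, 0.829, -0.0]
contact_force: [0.8, 0.1, 0.3]
gripper_width: 0.0939
grasp_force: 0.0
```

```bash
python3 go.py 426 -62 205 -20.8
python3 - <<'E'
from h import *
# scene view: slab top outline and handle, and per-pixel heights
for n,(u0,u1,v0,v1) in {"scene":(235,310,115,200),"top":(390,465,175,275)}.items():
    z=np.load(n+"0.npz"); p,d=z["p"],z["d"]; P=cloud(n,d)[v0:v1,u0:u1]*1000; d=d[v0:v1,u0:u1]
    top=(P[...,2]>29)&(P[...,2]<42)&(d>0); q=P[top][:,:2].astype(np.float32)
    m=cv2.morphologyEx(top.astype(np.uint8),cv2.MORPH_OPEN,np.ones((3,3)))>0
    print(n,"slab",top.sum(),cv2.minAreaRect(P[m][:,:2].astype(np.float32)))
    h=(P[...,2]>80)&(P[...,2]<95)&(d>0)
    if h.sum()>3: print("handle",h.sum(),cv2.minAreaRect(P[h][:,:2].astype(np.float32)),P[h].mean(0))
E
```

```text
t 0.72 pos [334.  229.2 205.2] psi 21.9 q [ 0.39 -0.17  1.93 -0.    1.39  0.  ] w 93.9 gf 0.0 F [0.8 0.1 0.3]
shift [-3.045e+02 -2.320e+01  2.000e-01] turn [ 0.   0.  42.7]
scene slab 685 ((529.7581787109375, -345.548095703125), (160.14125061035156, 61.443763732910156), 23.262664794921875)
handle 68 ((454.2191467285156, -381.8927001953125), (21.26589584350586, 45.25436782836914), 27.557788848876953) [ 453.8145375  -380.57298393   85.67796185]
top slab 1272 ((531.109130859375, -342.7386169433594), (143.08287048339844, 60.344581604003906), 25.626733779907227)
handle 134 ((448.2078552246094, -382.43316650390625), (18.885461807250977, 45.217098236083984), 24.79264259338379) [ 448.41473274 -381.75225547   86.10891145]
```

Call:
servo_tool --increments '[[[94,-61,-5,0,0,0,8.6],[94,-122,-9,0,0,0,17.2],[94,-183,-14,0,0,0,25.8],[94,-244,-18,0,0,0,34.4],[94,-304,-23,0,0,0,43]]]'

```text
clock: 1.35
tool_pos: [0.4274, -0.0612, 0.2053]
orientation: [-0.0, 0.825, 0.565, 0.0]
contact_force: [0.1, -0.4, -1.0]
gripper_width: 0.0942
grasp_force: 0.0
```

```bash
python3 go.py 518.5 -351 160 -65
```

```text
t 1.35 pos [427.4 -61.2 205.3] psi -21.2 q [-0.34 -0.11  1.87  0.    1.38  0.03] w 94.2 gf 0.0 F [ 0.1 -0.4 -1. ]
shift [-237.3  189.6   45.2] turn [-0.  -0.  43.8]
```

Call:
servo_tool --increments '[[[94,-47,38,9,0,0,8.8],[94,-95,76,18,0,0,17.5],[94,-142,114,27,0,0,26.3],[94,-190,152,36,0,0,35],[94,-237,190,45,0,0,43.8]]]'

```text
clock: 1.98
tool_pos: [0.5206, -0.3501, 0.1595]
orientation: [-0.0, 0.976, 0.217, -0.0]
contact_force: [1.3, 0.3, 1.0]
gripper_width: 0.0938
grasp_force: 0.0
```

```bash
python3 - <<'E'
from h import *
p,d=capture("scene"); cv2.imwrite("pics/s1.png",cv2.resize(p[40:240,160:400],None,fx=3,fy=3,interpolation=2))
E
python3 go.py 518.5 -351 5 -65
```

```text
t 2.02 pos [ 521.1 -357.4  156.5] psi -65.4 q [-0.74  0.36  1.44 -0.    1.33  0.41] w 94.2 gf 0.0 F [ 2.7 -3.9 -0.3]
shift [  0.6  -7.3 151.5] turn [ 0.2  0.1 -0.4]
```

View pics/s1.png

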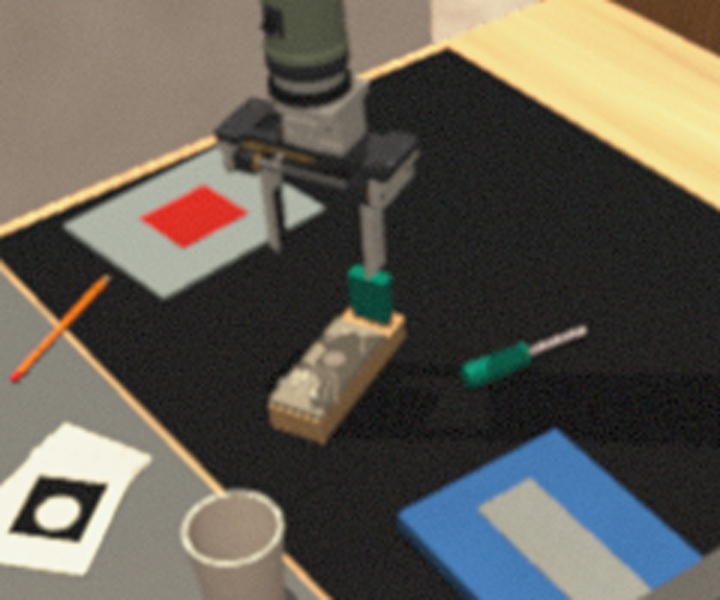

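The open gripper is above the block and its fingers straddle it sideways. Nothing has been disturbed. I'll let it settle while descending partway, then correct.

Call:
servo_tool --increments '[[[94,0,0,0,0,0,0],[94,0,0,20,0,0,0],[94,0,0,35,0,0,0],[94,0,0,40,0,0,0],[94,0,0,40,0,0,0]]]'

```text
clock: 2.65
tool_pos: [0.5202, -0.3474, 0.12]
orientation: [-0.0, 0.976, 0.22, -0.0]
contact_force: [0.6, 0.1, -0.1]
gripper_width: 0.0941
grasp_force: 0.0
```

```bash
python3 go.py 518.5 -351 5 -65
```

```text
t 2.65 pos [ 520.2 -347.4  120. ] psi -64.6 q [-0.73  0.39  1.49 -0.    1.26  0.4 ] w 94.1 gf 0.0 F [ 0.6  0.1 -0.1]
shift [ -3.1   2.6 115. ] turn [-0.1  0.   0.4]
```

Call:
servo_tool --increments '[[[94,-3,2,40,0,0,-0.4],[94,-3,2,75,0,0,-0.4],[94,-3,2,98,0,0,-0.4],[94,-3,2,110,0,0,-0.4],[94,-3,2,114,0,0,-0.4]]]'

```text
clock: 3.28
tool_pos: [0.5189, -0.3515, 0.0065]
orientation: [0.0, 0.975, 0.223, 0.0]
contact_force: [0.6, 0.3, 0.4]
gripper_width: 0.0941
grasp_force: 0.0
```

Call:
servo_tool --increments '[[[94,0,0,0,0,0,0],[50,0,0,0,0,0,0],[50,0,0,0,0,0,0],[50,0,0,0,0,0,0],[50,0,0,0,0,0,0]]]'

```text
clock: 3.9
tool_pos: [0.5185, -0.3511, 0.0067]
orientation: [-0.0, 0.975, 0.223, -0.0]
contact_force: [-0.9, 0.6, 1.2]
gripper_width: 0.0596
grasp_force: 29.9
```

Call:
servo_tool --increments '[[[40,0,0,0,0,0,0],[40,0,0,0,0,0,0],[40,0,0,0,0,0,0]]]'

```text
clock: 4.28
tool_pos: [0.5186, -0.3511, 0.0067]
orientation: [-0.0, 0.975, 0.223, -0.0]
contact_force: [-0.6, 2.6, 4.8]
gripper_width: 0.0596
grasp_force: 29.9
```

Call:
servo_tool --increments '[[[40,0,0,-10,0,0,0],[40,0,0,-35,0,0,0],[40,0,0,-65,0,0,0],[40,0,0,-90,0,0,0],[40,0,0,-100,0,0,0]]]'

```text
clock: 4.9
tool_pos: [0.5193, -0.3524, 0.1079]
orientation: [0.001, 0.975, 0.223, 0.001]
contact_force: [0.1, -0.5, -3.1]
gripper_width: 0.0601
grasp_force: 29.9
```

```bash
python3 go.py 517 -175 107 -33; python3 go.py 515.4 4 107 -3
```

```text
t 4.9 pos [ 519.3 -352.4  107.9] psi -64.3 q [-0.73  0.4   1.5  -0.    1.24  0.39] w 60.1 gf 29.9 F [ 0.1 -0.5 -3.1]
shift [  74.9 -160.8    0.5] turn [  0.2  -0.  -31.3]
t 4.9 pos [ 519.3 -352.4  107.9] psi -64.3 q [-0.73  0.4   1.5  -0.    1.24  0.39] w 60.1 gf 29.9 F [ 0.1 -0.5 -3.1]
shift [ 1.512e+02 -3.227e+02  1.000e-01] turn [  0.2   0.  -61.3]
```

Call:
servo_tool --increments '[[[40,10,-20,0,0,0,-4],[40,25,-53,0,0,0,-10],[40,42,-90,0,0,0,-17],[40,60,-128,0,0,0,-24],[40,77,-165,0,0,0,-31]]]'

```text
clock: 5.52
tool_pos: [0.5154, -0.1678, 0.1052]
orientation: [-0.001, 0.879, 0.477, -0.001]
contact_force: [-0.1, 0.2, -3.9]
gripper_width: 0.0597
grasp_force: 29.9
```

```bash
python3 go.py 515.4 2 107 -3
```

```text
t 5.53 pos [ 515.4 -167.8  105.2] psi -33.0 q [-0.47  0.24  1.72 -0.    1.18  0.1 ] w 59.7 gf 29.9 F [-0.1  0.2 -3.9]
shift [142.3 -92.5  -1.7] turn [ -0.1  -0.  -30. ]
```

Call:
servo_tool --increments '[[[40,37,-24,0,0,0,-8],[40,73,-48,0,0,0,-16],[40,105,-69,0,0,0,-23],[40,130,-85,0,0,0,-28],[40,142,-92,0,0,0,-30]]]'

```text
clock: 6.15
tool_pos: [0.5163, 0.0012, 0.1054]
orientation: [-0.001, 0.726, 0.688, -0.001]
contact_force: [0.1, 0.6, -3.3]
gripper_width: 0.06
grasp_force: 29.9
```

Call:
servo_tool --increments '[[[40,0,0,0,0,0,0],[40,0,0,0,0,0,0],[40,0,0,0,0,0,0]]]'

```text
clock: 6.52
tool_pos: [0.5174, -0.0013, 0.1064]
orientation: [0.0, 0.728, 0.686, -0.0]
contact_force: [0.1, 0.4, -2.9]
gripper_width: 0.0595
grasp_force: 29.9
```

```bash
python3 go.py 515.4 3 37 -3
python3 - <<'E'
from h import *
p,d=capture("scene"); np.savez("s2.npz",p=p,d=d)
cv2.imwrite("pics/s2.png",cv2.resize(p[100:340,250:490],None,fx=2.5,fy=2.5,interpolation=2))
E
```

```text
t 6.53 pos [517.4  -1.3 106.4] psi -3.4 q [-0.17  0.19  1.78 -0.    1.17 -0.11] w 59.5 gf 29.9 F [ 0.1  0.4 -2.9]
shift [ 4.2 -2.2 69.4] turn [-0.   0.  -0.4]
```

View pics/s2.png

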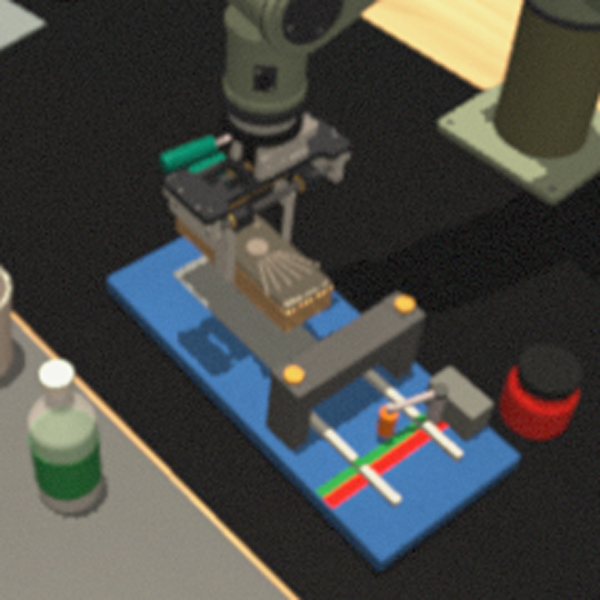

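The gripper holds the block over the bay, roughly aligned with the feed and with its front short of the beam. I'll measure the block in hand from depth.

```bash
python3 - <<'E'
from h import *
z=np.load("s2.npz");P=cloud("scene",z["d"])*1000;d=z["d"]
f=np.array([.0532,.9986]);n=np.array([-f[1],f[0]])
B=np.array([515.4,4.0])+100*f  # bed origin
X=(P[...,:2]-B)@f;Y=(P[...,:2]-B)@n;Z=P[...,2]
m=(abs(Y)<50)&(X>-80)&(X<0)&(Z>80)&(Z<150)&(d>0)
top=m&(Z>122)
print("n",m.sum(),"frontmost X",np.percentile(X[m],[95,99]),"Y",np.percentile(Y[top],[1,99]))
A=np.c_[X[top],Y[top],np.ones(top.sum())]; print("plane",np.linalg.lstsq(A,Z[top],rcond=None)[0])
# bed check from scene view
k=(Z>22)&(Z<38)&(abs(X)<300)&(abs(Y)<150)&(d>0)
print("bed extents Y",np.percentile(Y[k],[1,99]),"X",np.percentile(X[k],[.5,99.5]),"Z",np.median(Z[k]))
E
```

```text
n 758 frontmost X [-17.29110094 -16.3731877 ] Y [-36.32785588  23.44199193]
plane [-5.04182678e-02  3.93247557e-02  1.31463796e+02]
bed extents Y [-99.47234511 128.14541901] X [-235.66033705  199.1093449 ] Z 29.900209668991096
```

Call:
servo_tool --increments '[[[40,3,-2,10,0,0,0],[40,6,-3,25,0,0,-0.4],[40,6,-3,40,0,0,-0.4],[40,6,-3,52,0,0,-0.4],[40,6,-3,58,0,0,-0.4]]]'

```text
clock: 7.2
tool_pos: [0.5138, 0.0061, 0.047]
orientation: [-0.001, 0.724, 0.689, -0.001]
contact_force: [-0.5, 0.7, -3.8]
gripper_width: 0.0598
grasp_force: 29.9
```

Call:
servo_tool --increments '[[[40,0,0,4,0,0,0],[40,0,0,7,0,0,0],[40,0,0,9,0,0,0],[40,0,0,10,0,0,0],[40,0,0,10,0,0,0]]]'

```text
clock: 7.82
tool_pos: [0.5147, 0.006, 0.0386]
orientation: [0.0, 0.724, 0.689, 0.0]
contact_force: [-1.3, 1.0, -3.2]
gripper_width: 0.0596
grasp_force: 29.9
```

```bash
python3 go.py 515.4 3 37 -3
```

```text
t 7.83 pos [514.7   6.   38.6] psi -2.9 q [-0.16  0.29  1.83 -0.    1.03 -0.11] w 59.6 gf 29.9 F [-1.3  1.  -3.2]
shift [-2.9  0.8  1.6] turn [0.  0.  0.1]
```

Call:
servo_tool --increments '[[[40,0,0,1,0,0,0],[40,0,0,2,0,0,0],[40,0,0,2.5,0,0,0],[40,0,0,2.5,0,0,0]]]'

```text
clock: 8.32
tool_pos: [0.5148, 0.006, 0.0367]
orientation: [0.0, 0.724, 0.689, 0.0]
contact_force: [-2.5, 0.2, 3.3]
gripper_width: 0.0599
grasp_force: 30.0
```

Contact shows as an upward force on the tool, so I'll release and rise.

Call:
servo_tool --increments '[[[80,0,0,0,0,0,0],[80,0,0,0,0,0,0],[80,0,0,0,0,0,0],[80,0,0,0,0,0,0]]]'

```text
clock: 8.82
tool_pos: [0.5147, 0.0059, 0.0359]
orientation: [0.0, 0.725, 0.689, 0.0]
contact_force: [-0.3, -0.4, 0.6]
gripper_width: 0.0799
grasp_force: 0.0
```

Call:
servo_tool --increments '[[[80,0,0,-15,0,0,0],[80,0,0,-50,0,0,0],[80,0,0,-100,0,0,0],[80,0,0,-150,0,0,0],[80,0,0,-165,0,0,0]]]'

```text
clock: 9.45
tool_pos: [0.5173, 0.0056, 0.206]
orientation: [0.003, 0.724, 0.689, 0.003]
contact_force: [0.3, 1.1, -0.1]
gripper_width: 0.0808
grasp_force: 0.0
```

```bash
python3 go.py 350 -160 200 -50
```

```text
t 9.45 pos [517.3   5.6 206. ] psi -2.8 q [-0.16  0.08  1.69  0.    1.37 -0.11] w 80.8 gf 0.0 F [ 0.3  1.1 -0.1]
shift [-173.7 -158.9    4.8] turn [ 0.5 -0.2 47.1]
```

Call:
servo_tool --increments '[[[60,-50,-5,0,0,0,9],[60,-110,-11,0,0,0,18],[60,-170,-16,0,0,0,28],[60,-220,-21,0,0,0,36],[60,-240,-24,0,0,0,44]]]'

```text
clock: 10.07
tool_pos: [0.4774, -0.2349, 0.2]
orientation: [-0.001, 0.931, 0.364, -0.001]
contact_force: [-0.2, 0.5, 0.2]
gripper_width: 0.06
grasp_force: 0.0
```

```bash
python3 - <<'E'
from m import *
from go import state
for n in("top","scene"):
    p,d=capture(n); np.savez(n+"3.npz",p=p,d=d)
    P=cloud(n,d)*1000
    f=np.array([.0532,.9986]);nn=np.array([-f[1],f[0]]);B=np.array([515.4,4.0])+100*f
    X=(P[...,:2]-B)@f;Y=(P[...,:2]-B)@nn;Z=P[...,2]
    ok=(d>0)&(abs(Y)<60)&(X<0)&(X>-215)
    s=ok&(Z>55)&(Z<76); s=cv2.morphologyEx(s.astype(np.uint8),cv2.MORPH_OPEN,np.ones((3,3)))>0
    print(n,"slab",s.sum(),cv2.minAreaRect(np.c_[X[s],Y[s]].astype(np.float32)))
    h=ok&(Z>108)&(Z<127)
    if h.sum()>5: print("handle",h.sum(),cv2.minAreaRect(np.c_[X[h],Y[h]].astype(np.float32)))
    c=p[150:280,160:380] if n=="top" else p[130:340,270:470]
    cv2.imwrite(f"pics/{n}3.png",cv2.resize(c,None,fx=2.6,fy=2.6,interpolation=2))
E
python3 go.py 511 -71 180 -93
```

```text
top slab 1393 ((-91.66381072998047, 2.832489013671875), (59.95800018310547, 164.59034729003906), 89.55455780029297)
handle 136 ((-174.45880126953125, 3.8552379608154297), (41.95866012573242, 17.901992797851562), 89.35527038574219)
scene slab 1148 ((-99.18064880371094, -1.4597358703613281), (64.45065307617188, 175.40011596679688), 89.92096710205078)
handle 103 ((-173.19537353515625, -1.6500072479248047), (43.737117767333984, 18.309635162353516), 88.44389343261719)
t 10.18 pos [ 477.6 -234.3  200. ] psi -47.1 q [-0.62  0.12  1.65 -0.    1.37  0.2 ] w 59.8 gf 0.0 F [-0.6  0.4  0.6]
shift [135.7 -96.7  20.1] turn [-0.1  0.1 45.9]
```

View pics/top3.png

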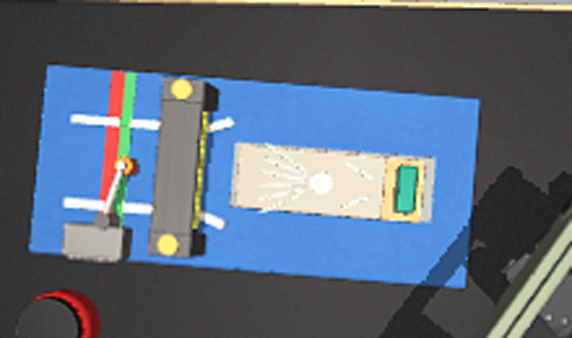

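The block sits nicely in the bay, front at crop (235,175) and handle at (405,189), with only the rear strip of the bay showing. I'll measure its lateral offset relative to the bed within each view.

```bash
python3 - <<'E'
from m import *
f=np.array([.0532,.9986]);nn=np.array([-f[1],f[0]]);B=np.array([515.4,4.0])+100*f
for n in("top","scene"):
    z=np.load(n+"3.npz");p,d=z["p"],z["d"];hsv=cv2.cvtColor(p,cv2.COLOR_BGR2HSV)
    v,u=np.mgrid[:400,:640];uv=np.c_[u.ravel(),v.ravel()]
    def XY(zz):
        w=onplane(n,uv,zz)[:,:2]*1000-B; return (w@f).reshape(400,640),(w@nn).reshape(400,640)
    X,Y=XY(.03); blue=cv2.inRange(hsv,(100,110,50),(125,255,255))>0
    P=cloud(n,d)[...,2]*1000
    top=XY(.066); sl=(P>57)&(P<76)&(abs(top[1])<60)&(abs(top[0]+100)<105)
    for a in (-130,-100,-70,-40):
        k=blue&(abs(X-a)<6)&(abs(Y)<130); r=np.percentile(Y[k],[0.5,99.5]); q=sl&(abs(top[0]-a)<6); e=np.percentile(top[1][q],[1,99])
        print(n,a,"bed",np.round(r,1),round(r.mean(),1),"slab",np.round(e,1),round(e.mean(),1))
    r=(P<38)&(P>24)&blue&(abs(Y)<90);print("bed X", np.percentile(X[r],[.3,99.7]))
    t=cv2.inRange(hsv,(75,90,40),(98,255,255))>0; h=XY(.118);k=t&(P>110)&(abs(h[0]+175)<40)&(abs(h[1])<50)
    print("handle",k.sum(),h[0][k].mean(),h[1][k].mean())
E
```

```text
top -130 bed [-94.3  94.2] -0.1 slab [-25.5  30.1] 2.3
top -100 bed [-94.3  93.9] -0.2 slab [-25.6  32.1] 3.3
top -70 bed [-92.9  93.9] 0.5 slab [-25.7  29.9] 2.1
top -40 bed [-92.9  93.6] 0.4 slab [-27.8  34.2] 3.2
bed X [-238.52102371  198.07359974]
handle 126 -174.29777952098027 3.495773993712649
scene -130 bed [-107.6   91.6] -8.0 slab [-36.5  25.4] -5.5
scene -100 bed [-107.1   91.9] -7.6 slab [-36.7  25.9] -5.4
scene -70 bed [-106.6   92.2] -7.2 slab [-35.6  28.5] -3.6
scene -40 bed [-108.1   92.1] -8.0 slab [-36.1  29.6] -3.3
bed X [-236.21294394  200.7460443 ]
handle 98 -170.22690781812332 -4.709982384282878
```

Call:
servo_tool --increments '[[[60,28,-20,2,0,0,9.2],[60,60,-42,5,0,0,18.4],[60,95,-68,10,0,0,27.6],[60,125,-89,15,0,0,36.8],[60,136,-97,20,0,0,46]]]'

```text
clock: 10.8
tool_pos: [0.5111, -0.0651, 0.1802]
orientation: [-0.001, 1.0, -0.024, -0.001]
contact_force: [0.4, -0.4, 0.7]
gripper_width: 0.0598
grasp_force: 0.0
```

Call:
servo_tool --increments '[[[60,0,0,0,0,0,0],[60,0,0,0,0,0,0],[60,0,0,0,0,0,0]]]'

```text
clock: 11.18
tool_pos: [0.5116, -0.0693, 0.1811]
orientation: [0.0, 1.0, -0.024, 0.0]
contact_force: [0.4, 0.1, -1.2]
gripper_width: 0.0603
grasp_force: 0.0
```

```bash
python3 go.py 510.6 -70 78 -93
```

```text
t 11.18 pos [511.6 -69.3 181.1] psi -92.8 q [-0.3   0.1   1.71 -0.    1.33  1.32] w 60.3 gf 0.0 F [ 0.4  0.1 -1.2]
shift [ -1.    0.7 103.1] turn [ 0.  -0.   0.2]
```

Call:
servo_tool --increments '[[[60,-1,0,25,0,0,0],[60,-1,0,60,0,0,0],[60,-1,0,85,0,0,0],[60,-1,0,99,0,0,0],[60,-1,0,103,0,0,0]]]'

```text
clock: 11.8
tool_pos: [0.5103, -0.0691, 0.0774]
orientation: [-0.0, 1.0, -0.025, -0.0]
contact_force: [-0.2, 0.6, 0.3]
gripper_width: 0.0595
grasp_force: 0.0
```

Call:
servo_tool --increments '[[[60,0,0,0,0,0,0],[30,0,0,0,0,0,0],[22,0,0,0,0,0,0],[5,0,0,0,0,0,0],[5,0,0,0,0,0,0]]]'

```text
clock: 12.42
tool_pos: [0.5107, -0.0687, 0.0781]
orientation: [0.0, 1.0, -0.025, 0.0]
contact_force: [-0.0, -0.0, -0.2]
gripper_width: 0.0235
grasp_force: 0.0
```

Call:
servo_tool --increments '[[[5,0,0,0,0,0,0],[5,0,0,0,0,0,0]]]'

```text
clock: 12.68
tool_pos: [0.5111, -0.069, 0.0781]
orientation: [0.0, 1.0, -0.025, 0.0]
contact_force: [1.2, -1.7, -0.8]
gripper_width: 0.0177
grasp_force: 30.0
```

```bash
python3 go.py 515 12 78 -93;python3 - <<'E'
from m import *
f=np.array([.0532,.9986]);nn=np.array([-f[1],f[0]]);B=np.array([515.4,4.0])+100*f
for n in ("top","scene"):
    p,d=capture(n); P=cloud(n,d)*1000
    X=(P[...,:2]-B)@f;Y=(P[...,:2]-B)@nn;Z=P[...,2]
    s=(d>0)&(abs(Y)<45)&(X>-60)&(X<8)&(Z>56)&(Z<76)
    print(n,"front X",np.percentile(X[s],[97,99.5]))
E
```

```text
t 12.68 pos [511.1 -69.   78.1] psi -92.9 q [-0.3   0.23  1.8  -0.    1.11  1.32] w 17.7 gf 30.0 F [ 1.2 -1.7 -0.8]
shift [ -0.1 -81.1   0.1] turn [ 0.  -0.1  0.1]
top front X [-10.47162248  -8.10384765]
scene front X [-12.07126431 -10.89442283]
```

Call:
servo_tool --increments '[[[5,0.5,-6,0,0,0,0],[5,1,-16,0,0,0,0],[5,1.5,-28,0,0,0,0],[5,1.5,-38,0,0,0,0],[5,1.5,-45,0,0,0,0]]]'

```text
clock: 13.4
tool_pos: [0.5144, -0.0231, 0.0781]
orientation: [0.0, 1.0, -0.024, 0.0]
contact_force: [-0.5, -3.9, 1.5]
gripper_width: 0.0179
grasp_force: 30.0
```

Call:
servo_tool --increments '[[[5,0,-6,0,0,0,0],[5,0,-16,0,0,0,0],[5,0,-28,0,0,0,0],[5,0,-39,0,0,0,0],[5,0,-45,0,0,0,0]]]'

```text
clock: 14.02
tool_pos: [0.5167, 0.0218, 0.0781]
orientation: [0.0, 1.0, -0.024, 0.0]
contact_force: [0.0, -4.8, 3.7]
gripper_width: 0.0178
grasp_force: 30.0
```

Call:
servo_tool --increments '[[[5,0,0,0,0,0,0],[5,0,0,0,0,0,0]]]'

```text
clock: 14.28
tool_pos: [0.5167, 0.0223, 0.0781]
orientation: [-0.001, 1.0, -0.025, 0.0]
contact_force: [-0.8, 2.4, 4.3]
gripper_width: 0.0178
grasp_force: 30.0
```

```bash
python3 go.py 518 48 78 -93;python3 - <<'E'
from m import *
f=np.array([.0532,.9986]);nn=np.array([-f[1],f[0]]);B=np.array([515.4,4.0])+100*f
im=[]
for n,(v0,v1,u0,u1) in (("top",(170,260,165,265)),("scene",(210,300,350,450))):
    p,d=capture(n); np.savez(n+"4.npz",p=p,d=d); im.append(cv2.resize(p[v0:v1,u0:u1],None,fx=4,fy=4,interpolation=2))
    P=cloud(n,d)*1000
    X=(P[...,:2]-B)@f;Y=(P[...,:2]-B)@nn;Z=P[...,2]
    s=(d>0)&(abs(Y)<34)&(X>62)&(X<130)&(Z>58)&(Z<72)
    for y0 in(-25,-15,15,25):
        k=s&(abs(Y-y0)<5); 
        if k.sum()>2: print(n,y0,k.sum(),"front X",np.percentile(X[k],[50,90,98]))
    hsv=cv2.cvtColor(p,cv2.COLOR_BGR2HSV); g=cv2.inRange(hsv,(45,120,80),(75,255,255))>0
    v,u=np.nonzero(g); w=onplane(n,np.c_[u,v],.03)[:,:2]*1000-B; x,y=w@f,w@nn; k=(abs(x-110)<20)&(abs(y)<90)
    print("green X",np.percentile(x[k],[3,50,97]))
cv2.imwrite("pics/z4.png",np.hstack(im))
E
```

```text
t 14.28 pos [516.7  22.3  78.1] psi -92.9 q [-0.13  0.23  1.8   0.    1.11  1.49] w 17.8 gf 30.0 F [-0.8  2.4  4.3]
shift [  0.1 -25.7   0.1] turn [-0.1 -0.   0.1]
top -25 10 front X [76.07366106 78.74621743 79.99987656]
top -15 19 front X [75.31294074 80.19664282 80.99737518]
top 15 22 front X [76.77196348 95.4554905  99.92897911]
top 25 16 front X [75.54496007 79.35311548 79.84303261]
green X [107.0716581  111.34379558 115.68606044]
scene -25 41 front X [72.25458844 81.64523202 82.75265986]
scene -15 40 front X [ 76.5687166  102.51805153 104.79231925]
scene 15 31 front X [74.62258294 81.86542157 83.18969151]
scene 25 27 front X [74.08811956 81.59350263 82.50140242]
green X [105.96020464 109.927616   113.90302137]
```

View pics/z4.png

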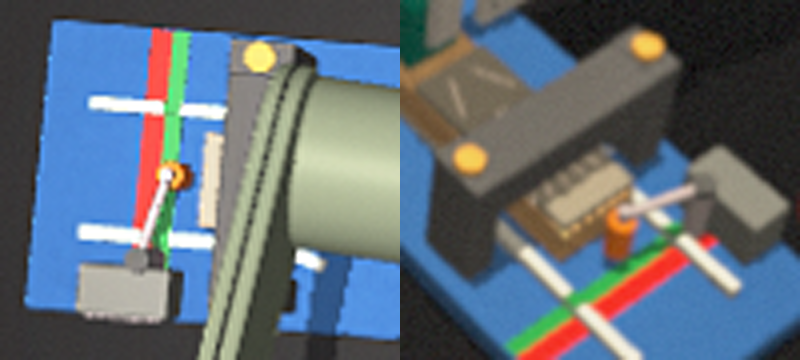

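The block's front shows past the beam at bed x≈82 mm, centred between the rails, with the roller still free. I'll feed 20 mm more, then check against the roller and the stripe.

Call:
servo_tool --increments '[[[5,0,-4,0,0,0,0],[5,0,-10,0,0,0,0],[5,0,-16,0,0,0,0],[5,0,-20,0,0,0,0],[5,0,-20,0,0,0,0]]]'

```text
clock: 15.0
tool_pos: [0.5179, 0.0402, 0.0781]
orientation: [0.001, 1.0, -0.025, 0.0]
contact_force: [0.5, -5.7, 3.5]
gripper_width: 0.018
grasp_force: 30.0
```

```bash
cat > q.py <<'E'
from m import *
import sys
f=np.array([.0532,.9986]);nn=np.array([-f[1],f[0]]);B=np.array([515.4,4.0])+100*f
def meas(n,p,d):
    P=cloud(n,d)*1000
    X=(P[...,:2]-B)@f;Y=(P[...,:2]-B)@nn;Z=P[...,2]
    s=(d>0)&(abs(Y)<32)&(X>62)&(X<135)&(Z>59)&(Z<70)
    print(n,"front",[np.round(np.percentile(X[s&(abs(Y-y)<6)],98),1) for y in(-25,22) if (s&(abs(Y-y)<6)).sum()>3])
    hsv=cv2.cvtColor(p,cv2.COLOR_BGR2HSV); v,u=np.nonzero(cv2.inRange(hsv,(5,150,120),(20,255,255)))
    w=onplane(n,np.c_[u,v],.072)[:,:2]*1000-B; x,y=w@f,w@nn; k=(abs(x-105)<45)&(abs(y)<28)
    print(" roller",k.sum(),"X",np.round(x[k].mean(),1),"Y",np.round(y[k].mean(),1), "max",np.round(np.percentile(x[k],[5,95]),1))
if __name__=="__main__":
    im=[]
    for n,(v0,v1,u0,u1) in (("top",(170,260,165,265)),("scene",(210,300,350,450))):
        z=np.load(n+"4.npz"); print("before");meas(n,z["p"],z["d"]); p,d=capture(n); print("now");meas(n,p,d)
        im.append(cv2.resize(p[v0:v1,u0:u1],None,fx=4,fy=4,interpolation=2))
    cv2.imwrite(sys.argv[1],np.hstack(im))
E
python3 q.py pics/z5.png; python3 go.py 518 50.5 78 -93
```

```text
before
top front [np.float64(79.9), np.float64(80.7)]
 roller 23 X 98.8 Y -1.5 max [ 92.8 108. ]
now
top front [np.float64(96.6), np.float64(98.3)]
 roller 28 X 108.1 Y -2.3 max [101.5 117.8]
before
scene front [np.float64(82.8), np.float64(82.4)]
 roller 76 X 111.6 Y -11.8 max [ 93.6 134.7]
now
scene front [np.float64(99.4), np.float64(100.0)]
 roller 82 X 119.3 Y -13.8 max [106.  134.1]
t 15.1 pos [517.9  40.3  78.1] psi -92.9 q [-0.09  0.23  1.79 -0.    1.11  1.53] w 18.0 gf 30.0 F [ 0.9 -5.   3.5]
shift [ -0.4 -10.2   0.1] turn [ 0.1 -0.   0.1]
```

View pics/z5.png

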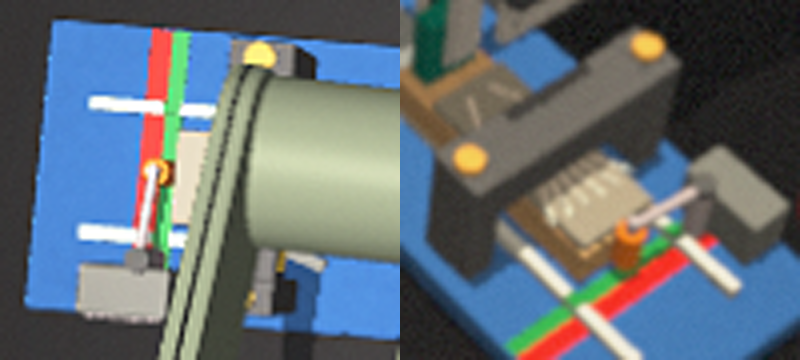

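The roller has moved about 9 mm, so the front is near x≈100.5 and just entering the stripe region. About 10 mm remains, and I'll take 9 mm of it first.

Call:
servo_tool --increments '[[[5,0,-3,0,0,0,0],[5,0,-6,0,0,0,0],[5,0,-8,0,0,0,0],[5,0,-9,0,0,0,0],[5,0,-9,0,0,0,0]]]'

```text
clock: 15.72
tool_pos: [0.5182, 0.0492, 0.0781]
orientation: [0.001, 1.0, -0.025, 0.0]
contact_force: [-0.1, -4.6, 3.5]
gripper_width: 0.0179
grasp_force: 30.0
```

```bash
python3 q.py pics/z6.png; python3 go.py 518 50.5 78 -93
```

```text
before
top front [np.float64(79.9), np.float64(80.7)]
 roller 23 X 98.8 Y -1.5 max [ 92.8 108. ]
now
top front [np.float64(107.7), np.float64(108.4)]
 roller 23 X 113.5 Y -1.0 max [107.7 119.4]
before
scene front [np.float64(82.8), np.float64(82.4)]
 roller 76 X 111.6 Y -11.8 max [ 93.6 134.7]
now
scene front [np.float64(108.9), np.float64(106.2)]
 roller 80 X 126.7 Y -14.0 max [114.5 136.7]
t 15.82 pos [518.2  49.2  78.1] psi -92.9 q [-0.07  0.24  1.79 -0.    1.11  1.55] w 17.8 gf 30.0 F [ 0.8 -5.3  4.5]
shift [-0.3 -1.3  0.1] turn [ 0.1 -0.   0.1]
```

View pics/z6.png

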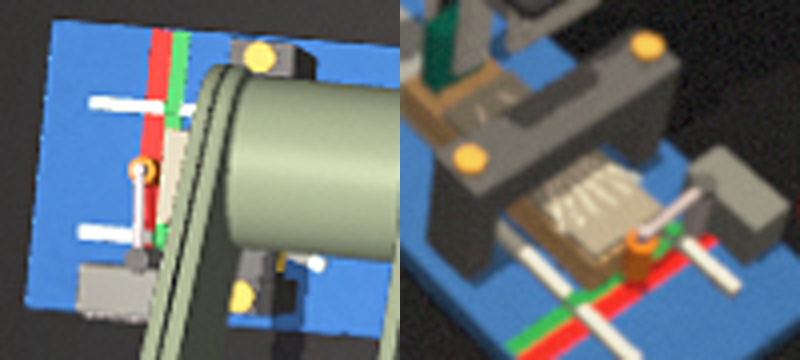

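The front lies over the green stripe and the arm has swung about 17° (roughly 0.30 rad). I'll nudge it 1 mm more, release to 40 mm opening and check.

Call:
servo_tool --increments '[[[5,0,-1,0,0,0,0],[5,0,-1,0,0,0,0],[5,0,-1,0,0,0,0]]]'

```text
clock: 16.2
tool_pos: [0.5183, 0.0501, 0.0781]
orientation: [0.001, 1.0, -0.025, 0.0]
contact_force: [0.7, -5.5, 4.2]
gripper_width: 0.0179
grasp_force: 30.0
```

Call:
servo_tool --increments '[[[40,0,0,0,0,0,0],[40,0,0,0,0,0,0],[40,0,0,0,0,0,0],[40,0,0,0,0,0,0]]]'

```text
clock: 16.7
tool_pos: [0.5177, 0.0514, 0.0776]
orientation: [-0.0, 1.0, -0.025, -0.0]
contact_force: [0.3, -1.5, 0.1]
gripper_width: 0.0402
grasp_force: 0.0
```

Call:
servo_tool --increments '[[[40,0,0,-8,0,0,0],[40,0,0,-30,0,0,0],[40,0,0,-70,0,0,0],[40,0,0,-110,0,0,0],[40,0,0,-125,0,0,0]]]'

```text
clock: 17.32
tool_pos: [0.52, 0.051, 0.2064]
orientation: [0.0, 1.0, -0.025, 0.003]
contact_force: [0.5, 0.1, -0.5]
gripper_width: 0.0401
grasp_force: 0.0
```

Call:
servo_tool --increments '[[[40,0,40,0,0,0,0],[40,0,100,0,0,0,0],[40,0,160,0,0,0,0],[40,0,210,0,0,0,0],[40,0,230,0,0,0,0]]]'

```text
clock: 17.95
tool_pos: [0.5057, -0.1807, 0.202]
orientation: [-0.0, 1.0, -0.027, -0.001]
contact_force: [-0.3, 0.6, -0.4]
gripper_width: 0.0401
grasp_force: 0.0
```

```bash
python3 q.py pics/z7.png; python3 go.py 518 50.5 78 -93
```

```text
before
top front [np.float64(79.9), np.float64(80.7)]
 roller 23 X 98.8 Y -1.5 max [ 92.8 108. ]
now
top front [np.float64(107.3), np.float64(109.0)]
 roller 18 X 114.6 Y -0.7 max [110.5 119.8]
before
scene front [np.float64(82.8), np.float64(82.4)]
 roller 76 X 111.6 Y -11.8 max [ 93.6 134.7]
now
scene front [np.float64(111.0), np.float64(106.7)]
 roller 84 X 128.0 Y -12.6 max [116.  137.8]
t 18.05 pos [ 506.1 -179.8  202.2] psi -93.0 q [-0.5   0.13  1.64  0.    1.38  1.12] w 39.8 gf 0.0 F [-0.7  1.4  0.6]
shift [-1.000e-01 -2.305e+02  1.243e+02] turn [-0.   0.1 -0. ]
```

View pics/z7.png

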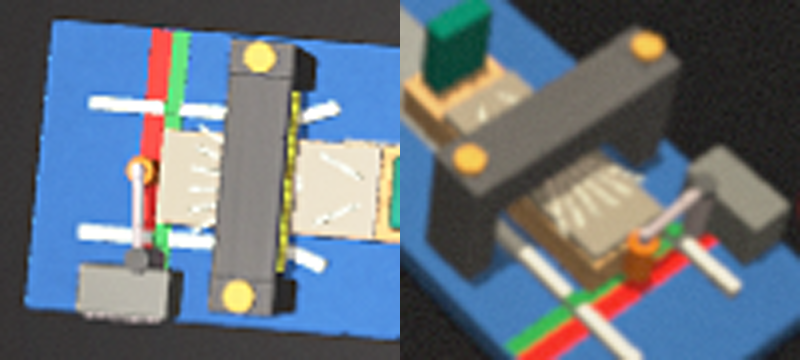

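```bash
python3 - <<'E'
from q import *
z=np.load("top4.npz"); p1,_=capture("top")
for nm,p in(("rest",z["p"]),("now",p1)):
    r=p.astype(int)
    uu=slice(190,215);vv=slice(211,233)
    X=[];
    uvs=[]
    for v in range(216,229):
        row=r[v,190:217]; w=row.min(1)-0; 
        w=np.clip(w-100,0,None)*(row.max(1)-row.min(1)<70)
        if w.sum()>0: uvs.append((190+(w*np.arange(27)).sum()/w.sum(),v))
    w=onplane("top",np.array(uvs),.08)[:,:2]*1000-B
    x,y=w@f,w@nn; print(nm,np.round(uvs,1)[:,0],np.round(x,0),np.round(y,0))
    k=np.polyfit(y,x,1); res=abs(np.polyval(k,y)-x); g=res<3; k=np.polyfit(y[g],x[g],1); print(np.arctan(k[0]),g.sum(), "x at y=56",np.polyval(k,56))
E
```

```text
rest [209.5 209.1 209.  208.9 208.6 209.2 207.8 207.  208.1 207.9 202.1 195.4
 200.2] [ 92.  93.  92.  92.  93.  91.  95.  96.  93.  94. 108. 125. 113.] [ 8. 10. 13. 15. 18. 20. 23. 26. 28. 31. 34. 38. 40.]
0.681160404386586 5 x at y=56 125.6572855579769
now [208.1 208.7 207.8 207.8 207.9 208.2 208.1 207.8 207.8 208.  205.4 197.7
 200.5] [ 95.  94.  96.  95.  95.  94.  94.  94.  94.  94. 100. 119. 112.] [ 8. 11. 13. 16. 18. 21. 23. 26. 28. 31. 34. 38. 40.]
-0.0015842614318806098 5 x at y=56 94.5898101613794
```

```bash
python3 - <<'E'
from q import *
z=np.load("top4.npz"); p1,_=capture("top")
for nm,p,a,b in(("rest",z["p"],200,211),("now",p1,195,203)):
    r=p.astype(float).min(2); uvs=[]
    for v in range(216,226):
        w=np.clip(r[v,a:b]-r[v,a:b].max()*.5,0,None); uvs.append(((w*np.arange(a,b)).sum()/w.sum(),v))
    w=onplane("top",np.array(uvs),.08)[:,:2]*1000-B
    x,y=w@f,w@nn; k=np.polyfit(y,x,1); print(nm,np.round(np.array(uvs)[:,0],1),"slope angle",np.arctan(k[0]),"x(56)",np.polyval(k,56))
E
```

```text
rest [205.4 205.  204.6 204.3 204.  203.4 203.1 202.8 202.5 202.1] slope angle 0.26574767313221526 x(56) 115.03695144280768
now [198.9 198.9 198.9 198.9 198.9 198.9 198.9 198.9 198.9 198.8] slope angle -0.08335573095964507 x(56) 114.65259229791828
```

The line fit puts the lever at about 0.34 rad, close to the 0.33 target. The block is released and the robot is clear, so I'm handing in.

```bash
python3 -c "
from cell import sign_off; print(sign_off())"
```

```text
the job is handed in; nothing more can be done
None
```

The job is handed in, with no verdict returned: the block was set in the bay, re-gripped by its handle and fed under the beam, then released with its front over the green stripe and the lever at about 0.34 rad (measured from the top camera); I saw no contact with the cup, bottle, jar or gouge, but took no final look at them.

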